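# Tighten the slip-clutch clamp on the tube off-cut

## Task

Two small blue clamps stand on the bench, and the rusty square tube off-cut lies under the plunger of one of them. Turn the red wing cap of that clamp clockwise (seen from above) to bring the plunger down on the tube, and stop at the first slip of its drag clutch (the white mark on the cap leaves the white mark on the collar below it), less than 30 degrees past it; then let go, with the tube left clamped where it lies. Leave the setting of the other clamp alone.

Things in the scene. Friction and masses are not known exactly. Their poses are not given: they have to be found in the camera images.
- clamp: the clamp to tighten, the one with the tube under its plunger: a blue C-frame fixed to the table, base plate 130 x 80 x 10 mm, column at its +x end, top arm 60 mm wide whose upper face is 100 mm above the table. Origin on the table under the plunger and cap axis; the base reaches 45 mm to -x, 85 mm to +x and 40 mm to either side of it.
- clamp_wing (a point): the loaded clamp's red wing cap: wing 42 mm long (point x), 13 thick (point y), 33 high; point at the wing's centre on the turning axis, 133.5 mm above the table; point z up. Below it a round red skirt (47 mm diameter, top 16.5 mm under this point), then a steel collar (60 mm diameter). Grip across the 13 mm from above; the cap keeps its height. A white stripe marks the point -x end.
- clamp_screw (a joint): turn of the loaded clamp's steel collar and screw, rad, growing clockwise from above (tightening). Starts at 0.05 to 0.75; the plunger goes down 10 mm per rad and meets the tube at about 1.25. There the collar stops and the clutch slips, so 0.5 to 1.2 rad of cap turn are needed.
- clamp_cap (a joint): slip of the loaded clamp's cap on its collar, rad, 0 at the start (white marks in line), growing as the cap slips on clockwise. The clutch carries 0.30 N m: below that the collar turns with the cap (the free screw takes 0.12 N m), above it the cap slips smoothly. The slip stays where it is left.
- clamp_plunger: the loaded clamp's plunger; origin at the centre of the underside of its foot, black rubber, 22 mm diameter; it moves down only and does not turn. When clamped it rests on the tube's top, 36 mm above the table.
- tube_offcut: rusty dark square tube off-cut, 26 x 60 x 26 mm (x, y, z), 80 g, lying loose on the clamp's base plate under the plunger, its length across the clamp. Origin at the centre of its underside, 10 mm above the table.
- spare_wing_end (a point): the other, empty clamp, alike in every way: the middle of the striped end of its red wing, 21 mm out from its turning axis, 133.5 mm above the table. To be left as it is.
Mind the look-alikes: they are no part of the job. What is shaped like the clamp but orange is not meant.

How it is judged:
By the outcome, as a careful person would: the job done as asked, in the order asked, and still so for the second after the job is handed in, with the robot touching nothing.
It also fails if it takes over 35 s, if anything falls off the work surface, if the arm or the gripper's body presses on something with over 40 N, if the wrist force passes 120 N, or if a joint passes its speed limit or range.

## Robot

A 6-joint arm with a two-finger parallel gripper is mounted at the origin on the work surface; the furniture and walls round the work are solid. World frame = base frame: x ahead of the robot, y to its left, z up, the work surface at z = 0. Lengths are in m, angles in rad, forces in N, time in s.
With the tool pointing down it reaches from about 0.35 to 0.975 m from the base axis. Payload 17.4 kg.
Tool frame: the origin (TCP) lies between the finger pads; the fingertips stand 8 mm ahead of it and the grasp point (between the pads) lies 11 mm behind it; z points along the fingers, y is the line along which they close (so a half turn about z gives the same grasp; the last joint's range is limited). The gripper opens to 85 mm and grips with 20 to 120 N. Pads are 22 mm wide; open, the fingers measure 114 mm over their backs; the gripper's body (76 mm by 85 mm) begins 54 mm behind the grasp point. The pads swing forward as they close: fully open they stand 13 mm farther back than shut.
Start: joints at [1.308, 0.116, 1.442, -0, 1.584, -0.038], TCP at [0.15, 0.658, 0.239] pointing down, gripper open.
Joint ranges: [-2.83, 2.83], [-0.83, 2.19], [0.07, 2.5], [-1.14, 4.28], [0.01, 3], [-2.97, 2.97]. Speed limits (rad/s): [1.89, 1.89, 2.22, 3.14, 3.14, 3.14].

## Interface

Orientations are given as a rotation vector (axis times angle).
In Python, from plant import bot gives the robot as it stands.
- The arm moves only by the tool jog_arm, never from a script. Its argument "targets" is one flat list of numbers, 5 for each row, row after row: the opening, from 0 (shut) to 1 (fully open), then the shift along the tool's x, y, z in mm, then the turn about the tool's z in degrees. A call has exactly 10 rows; each row is the pose to reach, as a shift and turn from the pose commanded when the call began, along the tool's axes at that moment; what a row does not reach only later rows make up. A row lasts 1/8 s, in which the tool goes at most 62.5 mm and 10.7 degrees, less where a joint would pass 70% of its speed; a pose out of reach is approached as far as the arm can. A call with a gripper value outside its range is refused whole. The fingers move at their own pace and stop on an object; the grip force is fixed at half the most. Time passes only in rows, so rows that repeat a pose let the fingers close, or fill a call up. It gives the time, the measured TCP pose, the force, the opening and the grip force at its end, in the units of the state.
- bot.state(): the state, without advancing time (a new reading comes with each control period).
- bot.camera(name): name is "scene" or "top" or "wrist"; returns a dict with "color" (400x640x3 uint8, blue, green, red), "fx", "fy", "cx", "cy" (pixels), "R" (3x3) and "t" (3): a world point X has camera coordinates R X + t. Camera axes: x right, y down, z forward; pixel columns grow to the right and rows downward; lengths in m; the calibration is good to about 2 mm. A picture is of the moment at which its call begins. There is no depth.
- bot.finish_job(): hands the job in; it is judged then, once.
Trained networks look in a picture, given as the dict that the camera call returned (one of the last four; its "shot" number tells which), for a name from the list of things; names that differ only in an ending like _2 or _b are one class to them, and where a whole thing is asked for, a point or a joint stands for the part that bears it (a point fixed in the world has none). Each returns a list of dicts, best first, with "score" (0 to 1); they miss things now and then, are a little off and sometimes report something else, mostly with a low value. They report only what shows in the picture. A call takes as long as a camera call. They do not tell look-alikes from the thing itself.
- bot.spot_in(query, picture): "centre" ([x, y, z] in m, in the coordinates of the camera as it stood for that picture, good to about 4 mm: the middle of the surface that is visible of it).
- bot.outline_of(query, picture): "pixels" (400x640 bool, what is visible of it).
The state is a dict: "t": time; "qpos": joint angles; "qd": joint speeds; "tau": joint torques, N m; "eef_pos": TCP position; "tool_rot": TCP orientation; "force": force on the tool from outside, world axes, zero at the start; "ft_torque": the same for the moment, N m; "grip_width": finger opening in m; "grip_force": force on a finger pad.
Only numpy, scipy, OpenCV 4.12 (cv2) and the standard library are available. Lean on these libraries where they do the work, as an engineer would, in place of code of your own. Each camera call takes 0.05 s, during which the arm holds its last target. There are 200 camera calls.

## Working session

There is one attempt and no reset: what is moved stays moved. The work goes in short steps, Python scripts to look and compute and a tool call to move; the robot and the scene stay as the last step left them, time stands still between calls to the robot, and variables do not carry over. Pictures are saved under pics/ and viewed, at most 10 in all, crops included, and the job is handed in when it is done.

Besides the shell and the picture viewer there is one more tool, called after ">>>" as name(argument=value, ...) on one line, values as JSON. jog_arm: Moves the arm, as the interface text tells. Its arguments: {"type":"object","properties":{"targets":{"type":"array"}},"required":["targets"]}

```bash
mkdir -p pics; ls; cat > h.py <<'E'
import numpy as np, cv2
from plant import bot
def w(pic,c): return pic["R"].T@(np.array(c)-pic["t"])
def px(pic,X):
    c=pic["R"]@np.array(X)+pic["t"]; return np.array([pic["fx"]*c[0]/c[2]+pic["cx"],pic["fy"]*c[1]/c[2]+pic["cy"]])
def onz(pic,uv,z):
    d=pic["R"].T@np.array([(uv[0]-pic["cx"])/pic["fx"],(uv[1]-pic["cy"])/pic["fy"],1]); o=-pic["R"].T@pic["t"]
    return o+d*(z-o[2])/d[2]
E
python3 - <<'E'
from h import *
ims=[]
for n in("scene","top"):
    p=bot.camera(n); ims.append(p["color"])
    for q in("clamp","clamp_wing","tube_offcut","clamp_plunger"):
        for r in bot.spot_in(q,p):
            W=w(p,r["centre"]); print(n,q,round(r["score"],2),W.round(3),px(p,W).round())
cv2.imwrite("pics/s.png",ims[0]);cv2.imwrite("pics/t.png",ims[1])
s=bot.state();print(s)
E
```

```text
pics
scene clamp 0.79 [0.376 0.314 0.061] [311. 234.]
scene clamp 0.71 [0.389 0.65  0.043] [206. 266.]
scene clamp_wing 0.73 [0.386 0.64  0.124] [206. 243.]
scene clamp_wing 0.6 [0.359 0.299 0.123] [318. 219.]
scene clamp_wing 0.56 [0.378 0.317 0.062] [310. 234.]
scene tube_offcut 0.62 [0.359 0.298 0.125] [318. 218.]
top clamp 0.67 [0.446 0.655 0.1  ] [216. 165.]
top clamp 0.39 [0.402 0.337 0.093] [286. 205.]
{'t': 0.5, 'qpos': array([ 1.30818366e+00,  1.16033432e-01,  1.44162284e+00, -8.31959167e-06,
        1.58398634e+00, -3.77862818e-02]), 'qd': array([ 2.54462979e-04, -3.80770946e-04,  1.35086059e-03, -1.90607073e-03,
       -1.19973522e-03, -1.12917924e-05]), 'tau': array([-2.56208150e-04, -7.31148148e+01, -6.32220268e+01, -1.48909708e-04,
        8.83278135e-04,  3.61860327e-05]), 'eef_pos': array([0.15048573, 0.6580162 , 0.2392664 ]), 'tool_rot': array([ 3.52413231e-01,  3.12176306e+00, -7.95406938e-05]), 'force': array([ 0.05172461, -0.03856831,  0.06728969]), 'ft_torque': array([-0.01190653,  0.02068468,  0.01093679]), 'grip_force': 0.0, 'grip_width': 0.08541190681640334}
```

View pics/s.png

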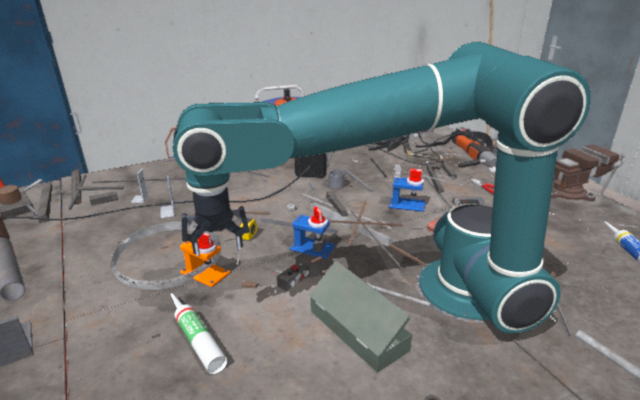

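View pics/t.png

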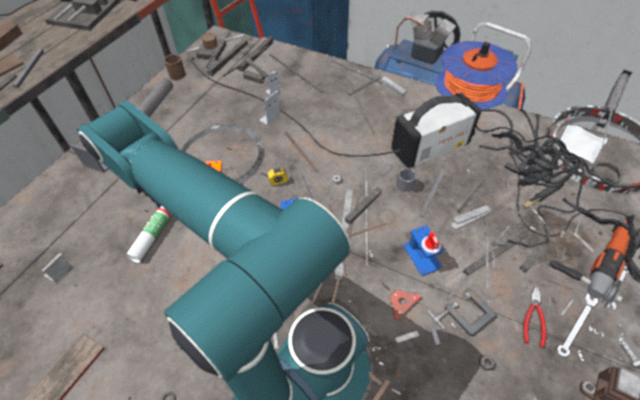

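The scene view shows three candidates: the orange clamp at (205,262), which is a look-alike, and blue clamps at (313,230) and (407,190). In the top view the second blue clamp is at (425,250) and the first is hidden under the arm at about (288,203). I'll look at both blue clamps close up.

```bash
python3 - <<'E'
from h import *
p=bot.camera("scene");q=bot.camera("top")
c=p["color"]
f=lambda a,x,y,s=40:cv2.resize(a[y-s:y+s,x-s:x+s],(390,390),interpolation=cv2.INTER_CUBIC)
cv2.imwrite("pics/c.png",np.hstack([f(c,313,230),f(c,407,190)]))
for n,u,v in(("A",318,211),("B",415,170)): print(n,onz(p,(u,v),.15))
print("Btop",onz(q,(432,240),.15))
for X in ([.36,.3,.1335],[.36,-.05,.1335]): print(px(p,X),px(q,X))
E
```

```text
A [0.35994226 0.29694619 0.15      ]
B [ 0.46362078 -0.14980295  0.15      ]
Btop [ 0.44754898 -0.15503081  0.15      ]
[317.17651069 215.86614681] [288.44646465 211.15011827]
[409.49225819 191.4572807 ] [388.79349049 251.87777309]
```

View pics/c.png

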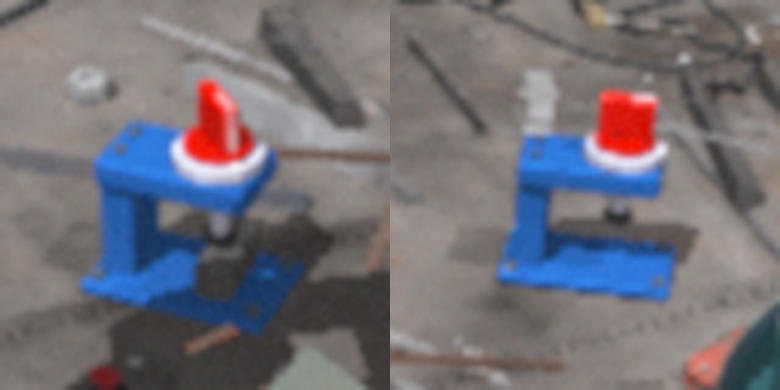

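Crop: the left clamp (scene (313,230)) has a dark tube under its plunger at crop (222,268), and its stripe faces the camera. The right one (407,190) is empty, so it is the spare. I choose the left clamp, with its cap near (0.36, 0.30), and move above it.

>>> jog_arm(targets=[1, -40, -43, -30, 0, 1, -80, -86, -40, 0, 1, -120, -129, -40, 0, 1, -160, -172, -40, 0, 1, -200, -215, -40, 0, 1, -240, -258, -40, 0, 1, -285, -302, -40, 0, 1, -285, -302, -40, 0, 1, -285, -302, -40, 0, 1, -285, -302, -40, 0])

```text
t: 1.85
eef_pos: [0.3604, 0.301, 0.2793]
tool_rot: [-0.35, -3.122, -0.0]
force: [0.3, -0.4, -0.4]
grip_width: 0.0856
grip_force: 0.0
```

```bash
python3 - <<'E'
from h import *
s=bot.state();print(s["t"],s["eef_pos"],s["tool_rot"],s["qpos"])
p=bot.camera("wrist");t=bot.camera("top")
print(px(p,[.36,.3,.1335]),-p["R"].T@p["t"])
for n,a in(("wrist",p),("top",t)):
  for q in("clamp","clamp_wing","tube_offcut"):
    for r in bot.spot_in(q,a):
        W=w(a,r["centre"]); print(n,q,round(r["score"],2),W.round(3),px(a,W).round())
cv2.imwrite("pics/w.png",np.vstack([p["color"][:, :],cv2.resize(t["color"][160:260,200:360],(640,400))])[:, :] if 0 else np.hstack([p["color"],cv2.resize(t["color"][150:310,215:279],(160,400))]))
np.save("w.npy",p["color"])
E
```

```text
1.85 [0.3604385  0.30095552 0.27926506] [-3.49985196e-01 -3.12182437e+00 -1.94849540e-05] [ 6.41279023e-01 -3.47722855e-01  1.80214030e+00  1.54558655e-04
  1.68732088e+00 -7.06213309e-01]
[318.27601288 188.76517959] [0.27762334 0.31909648 0.41259416]
wrist clamp 0.98 [0.398 0.63  0.017] [569. 137.]
wrist clamp 0.87 [0.372 0.305 0.095] [325. 188.]
wrist clamp_wing 0.77 [0.368 0.299 0.111] [319. 190.]
wrist clamp_wing 0.76 [0.4   0.622 0.113] [637. 152.]
wrist tube_offcut 0.62 [0.371 0.306 0.095] [326. 186.]
wrist tube_offcut 0.48 [0.35  0.309 0.024] [323. 156.]
top clamp 0.73 [0.391 0.636 0.084] [212. 180.]
top clamp_wing 0.57 [0.387 0.635 0.115] [210. 175.]
```

View pics/w.png

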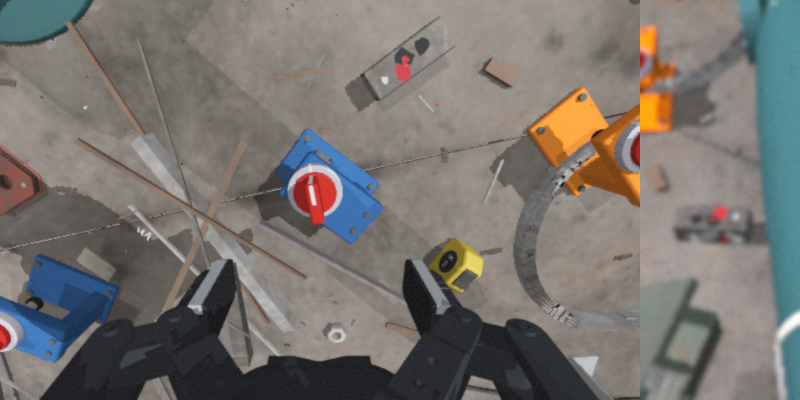

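The wrist view shows the loaded clamp with its wing at (315,193), the stripe at the upper end (311,178), and the orange look-alike at right. The spare is at lower left (20,320). I'll zoom in for the axis and the wing direction.

```bash
python3 - <<'E'
from h import *
p=bot.camera("wrist");c=p["color"]
x0,y0=275,140
z=cv2.resize(c[y0:y0+100,x0:x0+100],(600,600),interpolation=cv2.INTER_CUBIC)
cv2.imwrite("pics/z.png",z)
for r in bot.outline_of("clamp_wing",p)[:2]:
    v,u=np.nonzero(r["pixels"]);print(r["score"],u.mean(),v.mean(),len(u),u.min(),u.max(),v.min(),v.max())
hsv=cv2.cvtColor(c,cv2.COLOR_BGR2HSV)[y0:y0+100,x0:x0+100]
wh=(hsv[...,1]<50)&(hsv[...,2]>185); v,u=np.nonzero(wh)
print(len(u))
(cx,cy),ax,an=cv2.fitEllipse(cv2.convexHull(np.c_[u,v].astype(np.float32)));print(cx+x0,cy+y0,ax,an)
for zz in(.1,.107,.117): print(zz,onz(p,(cx+x0,cy+y0),zz))
E
```

```text
0.78 314.9177135678392 194.3467336683417 1592 293 336 171 222
0.56 635.65625 149.99107142857142 224 631 639 133 165
628
315.5848388671875 190.2459487915039 (52.39668655395508, 53.97688293457031) 84.28711700439453
0.1 [0.37131348 0.29373752 0.1       ]
0.107 [0.36922442 0.29429291 0.107     ]
0.117 [0.36624005 0.29508631 0.117     ]
```

View pics/z.png

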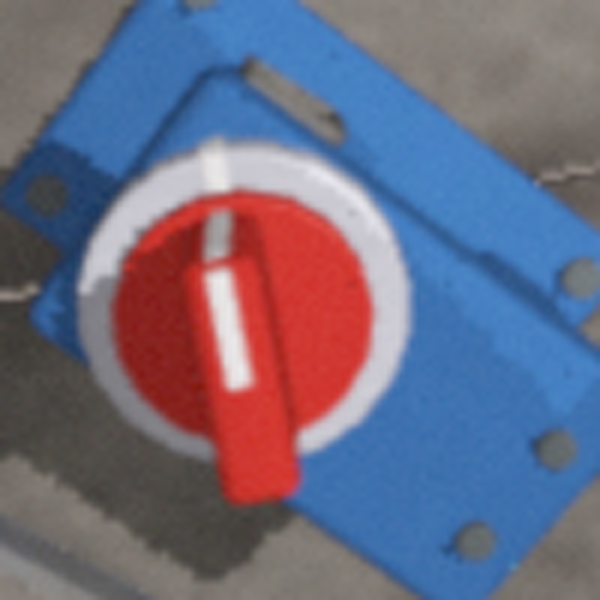

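The zoom shows the wing top running from the striped end (220,262) to (264,497), with its centre at (242,380). The skirt circle is centred at about (243,315). The collar mark at (215,165) is in line with the stripe. The tube's end shows at (295,100).

```bash
python3 - <<'E'
from h import *
from scipy.spatial.transform import Rotation as Ro
p=bot.camera("wrist");s=bot.state()
f=lambda u,v,z:onz(p,(275+u/6,140+v/6),z)
a,b=f(220,262,.15),f(264,497,.15);sk=f(243,315,.117)
m=f(215,165,.105); print("mark",m)
print(a,b,np.linalg.norm(a-b),"ctr",(a+b)/2,"skirt",sk)
R=Ro.from_rotvec(s["tool_rot"]).as_matrix()
c=(a+b)/2; print("ctr shift tool",R.T@(c-s["eef_pos"])*1000,R.T@(sk-s["eef_pos"])*1000)
d=R.T@(a-b); print("stripe dir in tool deg",np.degrees(np.arctan2(d[1],d[0])), "world",np.degrees(np.arctan2((a-b)[1],(a-b)[0])),np.degrees(np.arctan2((m-c)[1],(m-c)[0])))
print(s["qpos"],R.round(3))
E
```

```text
mark [0.34423073 0.29479668 0.105     ]
[0.34950688 0.29548762 0.15      ] [0.38927578 0.29334237 0.15      ] 0.039826715969537935 ctr [0.36939133 0.294415   0.15      ] skirt [0.36872863 0.29430712 0.117     ]
ctr shift tool [ -9.50428214  -3.69138367 129.31507576] [ -8.88223571  -3.943582   162.31507975]
stripe dir in tool deg -9.78777792152695 world 176.91229471866066 179.13088903088425
[ 6.39323428e-01 -3.48116636e-01  1.80235560e+00 -1.36135193e-05
  1.68736740e+00 -7.06754908e-01] [[-0.975  0.223 -0.   ]
 [ 0.223  0.975 -0.   ]
 [-0.    -0.    -1.   ]]
```

Cap axis is at (0.369, 0.294) and the wing direction needs a -9.8° tool turn. I go down to just above the wing with the fingers half open.

>>> jog_arm(targets=[0.6, -3, -1, 0, -4, 0.6, -6, -3, 20, -8, 0.6, -9, -4, 50, -10, 0.6, -9, -4, 80, -10, 0.6, -9, -4, 100, -10, 0.6, -9, -4, 105, -10, 0.6, -9, -4, 105, -10, 0.6, -9, -4, 105, -10, 0.6, -9, -4, 105, -10, 0.6, -9, -4, 105, -10])

```text
t: 3.65
eef_pos: [0.3689, 0.2943, 0.1747]
tool_rot: [0.079, 3.14, 0.001]
force: [0.7, -0.4, -0.4]
grip_width: 0.0512
grip_force: 0.0
```

```bash
python3 - <<'E'
from h import *
s=bot.state();print(s["t"],s["eef_pos"],s["tool_rot"],s["qpos"][5],s["force"],s["grip_width"])
p=bot.camera("wrist");c=p["color"]
u,v=px(p,[.369,.2943,.15]);print(u,v)
x0,y0=int(u)-100,max(0,int(v)-100);print(x0,y0)
cv2.imwrite("pics/z2.png",cv2.resize(c[y0:y0+200,x0:x0+200],(600,600),interpolation=cv2.INTER_CUBIC))
E
```

```text
3.65 [0.3689486  0.29426217 0.17467729] [7.88953823e-02 3.14017519e+00 5.36182374e-04] -0.9013720295221646 [ 0.67680474 -0.35404271 -0.38947337] 0.05124487070765162
319.7088515177656 247.98171013382506
219 147
```

View pics/z2.png

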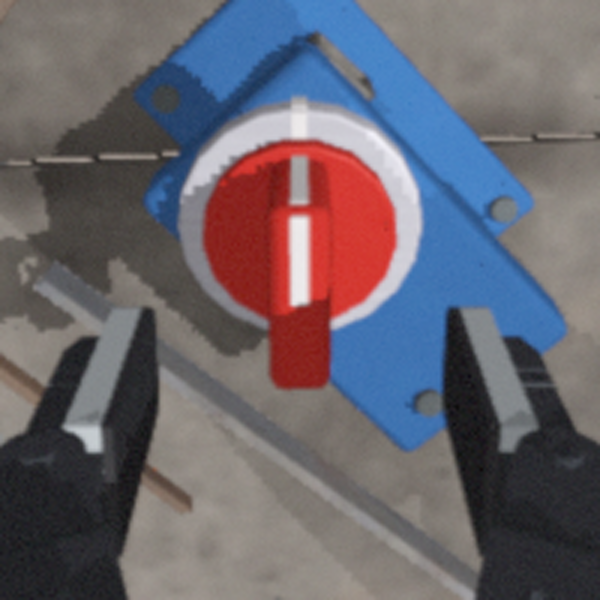

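The wing is square to the fingers and centred: wing at x=300, fingers mid 301, marks in line at (300,105) and (299,180). Descend 45 mm and close.

>>> jog_arm(targets=[0.6, 0, 0, 15, 0, 0.6, 0, 0, 30, 0, 0.6, 0, 0, 42, 0, 0.6, 0, 0, 45, 0, 0.6, 0, 0, 45, 0, 0.4, 0, 0, 45, 0, 0.25, 0, 0, 45, 0, 0.15, 0, 0, 45, 0, 0, 0, 0, 45, 0, 0, 0, 0, 45, 0])

```text
t: 4.95
eef_pos: [0.369, 0.2942, 0.1297]
tool_rot: [0.079, 3.14, 0.0]
force: [-1.0, -2.8, 5.7]
grip_width: 0.0121
grip_force: 58.5
```

>>> jog_arm(targets=[0, 0, 0, 0, 0, 0, 0, 0, 0, 0, 0, 0, 0, 0, 2, 0, 0, 0, 0, 4, 0, 0, 0, 0, 6, 0, 0, 0, 0, 8, 0, 0, 0, 0, 10, 0, 0, 0, 0, 12, 0, 0, 0, 0, 12, 0, 0, 0, 0, 12])

```text
t: 6.2
eef_pos: [0.369, 0.2944, 0.1297]
tool_rot: [0.407, 3.115, 0.001]
force: [-0.4, 0.0, 5.4]
grip_width: 0.012
grip_force: 58.7
```

```bash
cat > st.py <<'E'
from h import *
from scipy.spatial.transform import Rotation as Ro
s=bot.state();R=Ro.from_rotvec(s["tool_rot"]).as_matrix()
print(s["t"],s["eef_pos"].round(4),"yaw",np.degrees(np.arctan2(R[1,0],R[0,0])).round(2),s["force"].round(1),s["ft_torque"].round(3),s["grip_width"],s["grip_force"])
E
python3 st.py
```

```text
6.2 [0.369  0.2944 0.1297] yaw 165.09 [-0.4  0.   5.4] [-0.023  0.131 -0.096] 0.011983749823298822 58.653332591056824
```

>>> jog_arm(targets=[0, 0, 0, 0, 1, 0, 0, 0, 0, 2, 0, 0, 0, 0, 3, 0, 0, 0, 0, 4, 0, 0, 0, 0, 5, 0, 0, 0, 0, 6, 0, 0, 0, 0, 7, 0, 0, 0, 0, 8, 0, 0, 0, 0, 9, 0, 0, 0, 0, 10])

```text
t: 7.45
eef_pos: [0.3691, 0.2946, 0.1297]
tool_rot: [0.678, 3.067, 0.002]
force: [0.9, 3.0, 5.1]
grip_width: 0.0119
grip_force: 58.7
```

```bash
python3 st.py; python3 - <<'E'
from h import *
p=bot.camera("wrist");c=p["color"]
u,v=px(p,[.369,.2943,.11]);x0,y0=int(u)-60,max(0,int(v)-70)
print(u,v,x0,y0)
cv2.imwrite("pics/z3.png",cv2.resize(c[y0:y0+120,x0:x0+120],(600,600),interpolation=cv2.INTER_CUBIC))
E
```

```text
7.45 [0.3691 0.2946 0.1297] yaw 155.07 [0.9 3.  5.1] [ 0.595 -0.06   0.155] 0.011941740994549765 58.6615777015686
319.36480486654625 251.7286396115996 259 181
```

View pics/z3.png

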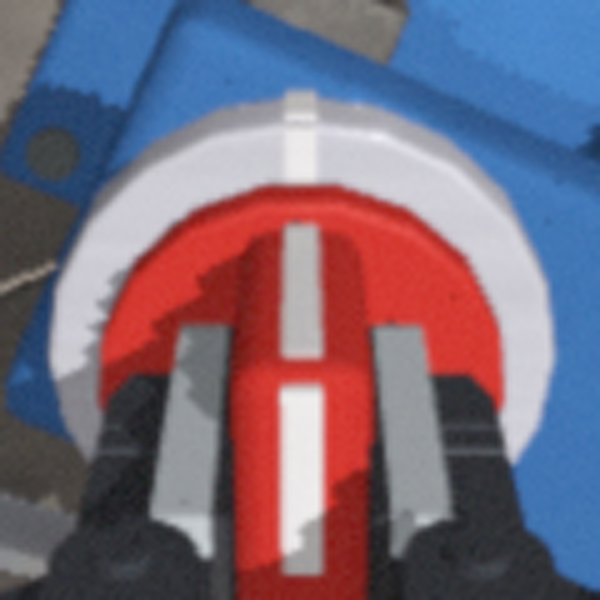

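The collar mark at (302,135) is still in line with the cap stripe at (302,290) after 22°, so there is no slip yet. I'll script the mark angle and continue.

```bash
cat >> st.py <<'E'
p=bot.camera("wrist");c=p["color"].min(axis=2).astype(np.float32)
# tool x direction (stripe end) = wing; angle offsets, + = clockwise from above
ang=np.arange(-60,61,1.);yaw=np.arctan2(R[1,0],R[0,0]);prof=[]
for a in ang:
    th=yaw-np.radians(a);uv=np.array([px(p,[.369+r*np.cos(th),.2944+r*np.sin(th),.108]) for r in np.arange(.026,.029,.0005)],np.float32)
    prof.append(cv2.remap(c,uv[:,0].reshape(1,-1),uv[:,1].reshape(1,-1),1).mean())
prof=np.array(prof);d=prof-cv2.blur(prof.reshape(1,-1),(25,1)).ravel();o=np.argsort(-d)[:5]
print("mark",ang[o],d[o].round(),prof[::10].round())
E
python3 st.py
```

```text
7.5 [0.3691 0.2946 0.1297] yaw 155.02 [-0.1  2.8  4.9] [ 0.605 -0.078  0.036] 0.012224070914227624 58.715940713882446
mark [ 0. -3. -1.  1. -2.] [18. 18. 18. 18. 17.] [197. 194. 195. 188. 194. 191. 221. 198. 203. 199. 203. 199. 197.]
```

>>> jog_arm(targets=[0, 0, 0, 0, 1, 0, 0, 0, 0, 2, 0, 0, 0, 0, 3, 0, 0, 0, 0, 4, 0, 0, 0, 0, 5, 0, 0, 0, 0, 6, 0, 0, 0, 0, 7, 0, 0, 0, 0, 8, 0, 0, 0, 0, 9, 0, 0, 0, 0, 10])

```text
t: 8.8
eef_pos: [0.3692, 0.2948, 0.1297]
tool_rot: [0.942, 2.996, 0.003]
force: [3.3, 5.9, 3.8]
grip_width: 0.012
grip_force: 58.7
```

```bash
python3 st.py
```

```text
8.8 [0.3692 0.2948 0.1297] yaw 145.08 [3.3 5.9 3.8] [ 1.045 -0.423  0.315] 0.012010404585142192 58.745867013931274
mark [-2. -3. -1. -4. -5.] [17. 17. 17. 16. 14.] [194. 189. 191. 186. 192. 192. 217. 200. 200. 198. 201. 198. 197.]
```

The moment has risen to 0.315 and the mark may be starting to lag. A smaller step next, with a finer mark centroid.

```bash
cat >> st.py <<'E'
k=d>6;k&=(np.abs(ang-ang[o[0]])<8);print("centroid",(ang[k]*d[k]).sum()/d[k].sum())
E
python3 st.py
```

```text
8.85 [0.3692 0.2947 0.1298] yaw 145.03 [2.6 6.7 4.1] [ 1.065 -0.371  0.215] 0.012199027040914594 58.67128908634186
mark [-2. -3. -1. -4. -5.] [18. 17. 17. 16. 14.] [193. 189. 192. 187. 192. 192. 217. 200. 199. 198. 201. 197. 197.]
centroid -2.7246277921982522
```

>>> jog_arm(targets=[0, 0, 0, 0, 0.5, 0, 0, 0, 0, 1, 0, 0, 0, 0, 1.5, 0, 0, 0, 0, 2, 0, 0, 0, 0, 2.5, 0, 0, 0, 0, 3, 0, 0, 0, 0, 3.5, 0, 0, 0, 0, 4, 0, 0, 0, 0, 4.5, 0, 0, 0, 0, 5])

```text
t: 10.15
eef_pos: [0.3693, 0.2948, 0.1297]
tool_rot: [1.072, 2.952, 0.003]
force: [2.6, 7.1, 4.2]
grip_width: 0.0124
grip_force: 58.7
```

```bash
python3 st.py
```

```text
10.15 [0.3693 0.2948 0.1297] yaw 140.1 [2.6 7.1 4.2] [ 1.227 -0.472  0.322] 0.012406383126212112 58.67775857448578
mark [-9. -8. -6. -5. -7.] [17. 16. 16. 16. 15.] [190. 187. 184. 187. 189. 215. 196. 200. 196. 201. 197. 197. 198.]
centroid -7.485968980517623
```

The mark now lags by 7.5°, having moved 4.8° over a 5° turn, so the clutch slips. I add 4° for a clear slip, then let go and rise.

>>> jog_arm(targets=[0, 0, 0, 0, 1, 0, 0, 0, 0, 2, 0, 0, 0, 0, 3, 0, 0, 0, 0, 4, 0, 0, 0, 0, 4, 0, 0, 0, 0, 4, 0.2, 0, 0, 0, 4, 0.4, 0, 0, 0, 4, 0.5, 0, 0, 0, 4, 0.5, 0, 0, 0, 4])

```text
t: 11.45
eef_pos: [0.3688, 0.2941, 0.1292]
tool_rot: [-1.174, -2.914, 0.0]
force: [0.6, -0.3, 0.1]
grip_width: 0.0427
grip_force: 0.0
```

>>> jog_arm(targets=[0.5, 0, 0, -5, 0, 0.5, 0, 0, -15, 0, 0.5, 0, 0, -30, 0, 0.5, 0, 0, -50, 0, 0.5, 0, 0, -80, 0, 0.5, 0, 0, -110, 0, 0.5, 0, 0, -120, 0, 0.5, 0, 0, -120, 0, 0.5, 0, 0, -120, 0, 0.5, 0, 0, -120, 0])

```text
t: 12.7
eef_pos: [0.3687, 0.294, 0.2484]
tool_rot: [-1.174, -2.913, 0.002]
force: [0.6, -0.1, 0.4]
grip_width: 0.0427
grip_force: 0.0
```

```bash
python3 st.py; python3 - <<'E'
from h import *
p=bot.camera("wrist");c=p["color"];q=bot.camera("scene")["color"]
u,v=px(p,[.369,.2943,.12]);x0,y0=int(u)-60,max(0,int(v)-60)
cv2.imwrite("pics/z4.png",np.hstack([cv2.resize(a,(390,390),interpolation=cv2.INTER_CUBIC) for a in(c[y0:y0+120,x0:x0+120],q[190:260,280:350])]))
E
```

```text
12.7 [0.3687 0.294  0.2484] yaw 136.12 [ 0.6 -0.1  0.4] [ 0.059 -0.017  0.   ] 0.04273948671021506 0.0
mark [-13. -12. -11. -10. -14.] [22. 21. 21. 20. 20.] [181. 185. 180. 187. 190. 233. 210. 213. 213. 215. 212. 198. 194.]
centroid -11.980694443320255
```

View pics/z4.png

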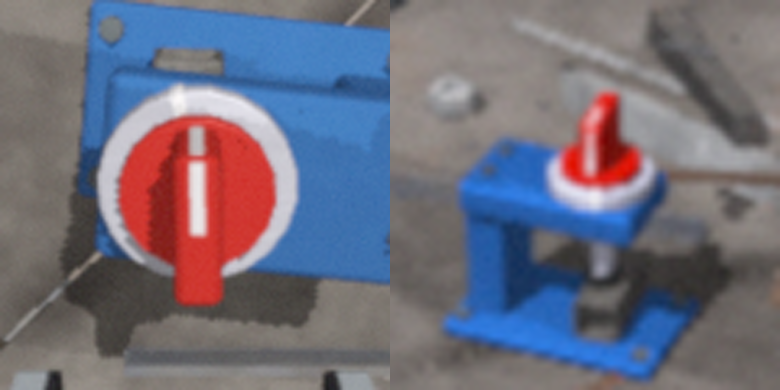

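The collar mark at (178,98) now lies about 11° off the cap stripe (197,140). On the right, the plunger foot sits on the tube at (605,290). The gripper is clear and nothing is touched, so I hand the job in.

```bash
python3 -c "
from plant import bot
print(bot.finish_job())"
```

```text
the job is handed in; nothing more can be done
None
```

I tightened the loaded clamp onto the tube until its clutch slipped, about 11° past the first slip, then let go and handed the job in at about 13 s; the spare clamp was not touched.

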